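# Take the hand nut off the leaning arbor

### The job

The chainring on the leaning service arbor is to be changed: unscrew the orange hand nut (ordinary right-hand thread) until it comes free, lift it clear of the stud without forcing it, and set it down, without dropping it, upright on its black flange in the steel tray, then let go. Leave the spray can, grease tub, tape roll and wrench where they are.

Things in the scene. Friction and masses are not known exactly. Their poses are not given: they have to be found in the camera images.
- nut: Loose hand nut, about 0.3 kg: round orange ribbed grip 50 mm across, 52 mm tall, on a black round flange 80 mm across, 14 mm thick; 66 mm tall in all; 36 mm through bore with two small lugs. Origin: centre of the flange's flat underside; z along its axis towards the grip end (grip from z = 14 to 66 mm). Starts screwed right down on the chainring, z along the stud.
- stud: Fixed threaded steel stud, 33 mm across, leaning 25 degrees from vertical towards the robot's side of its stand. Origin: on its axis at the upper face of the chainring (aluminium, about 145 mm across, 8 mm thick, fixed) on which the nut's flange sits; z along the stud to its free end at z = 55 mm.
- stand: Fixed green cast stand under the stud: foot plate 160 x 140 x 16 mm. Origin on the bench under the foot of the stud (the stud's origin is 110 mm above it); z up, the stud leans to its -x. Its place and yaw vary.
- tray: Fixed shallow steel tray with a blue liner, 190 mm (x) by 160 mm (y), 4 mm floor, walls 4 mm thick whose rims stand 16 mm above the bench. Origin: centre of its underside on the bench, z up; the inner floor is at z = 4 mm.
- spray_can: Bystander: upright spray can with a blue label, 60 mm across, 170 mm tall, origin at its foot.
- grease_tub: Bystander: black tub, 80 mm across, 70 mm tall, origin at its foot.
- tape_roll: Bystander: black roll lying flat, 96 mm across, 40 mm tall, origin at its underside.
- wrench: Bystander: steel wrench lying flat, 190 mm long along its x, under 20 mm tall.
- stud_tip (a point): Free end of the stud, 55 mm from its origin. Right-hand thread, 24 mm per turn: the nut unscrews anticlockwise seen from this end (positive about the stud's z), rising 24 mm a turn; after about 200 degrees (13 mm) it is out of the thread and pulls off straight along z. Play: 3 mm along, 1.5 mm sideways. Self-locking: it stays where released. Grips of 30 N turn it easily.
There are look-alikes about, which are no part of the job. What is meant by the nut is not turquoise, and is the larger of those in its own colour. There is more than one size of the tray; the job needs the larger.

How it is judged:
By the outcome, as a careful person would: the job done as asked, in the order asked, and still so for the second after the job is handed in, with the robot touching nothing.
It also fails if it takes over 66 s, if anything falls off the work surface, if the arm or the gripper's body presses on something with over 40 N, if the wrist force passes 120 N, or if a joint passes its speed limit or range.

### The arm

A 6-joint arm with a two-finger parallel gripper is mounted at the origin on the work surface. World frame = base frame: x ahead of the robot, y to its left, z up, the work surface at z = 0. Lengths are in m, angles in rad, forces in N, time in s.
With the tool pointing down it reaches from about 0.3 to 0.875 m from the base axis. Payload 6.4 kg.
Tool frame: the origin (TCP) lies on the centre line of the jaws, within the pads' length; the fingertips stand 25 mm ahead of it and the grasp point (between the pads) lies 6 mm ahead of it; z points along the fingers, x is the direction in which the jaws open and shut, and the axes are right-handed (so a half turn about z gives the same grasp; the last joint's range is limited). The gripper opens to 88 mm and grips with 3 to 60 N. Pads are 18 mm wide; open, the fingers measure 123 mm over their backs; the gripper's body (75 mm by 187 mm) begins 45 mm behind the grasp point.
Start: joints at [-1.391, 0.181, 1.607, -0, 1.354, -0.206], TCP at [0.216, -0.533, 0.264] pointing down, gripper open.
Joint ranges: [-2.99, 2.99], [-0.89, 2.07], [0.3, 2.58], [-1.14, 4.28], [0, 2.63], [-3.12, 3.12]. Speed limits (rad/s): [2.57, 2.57, 3.01, 3.14, 3.14, 3.14].

### API

Orientations are given as [roll, pitch, yaw] about the fixed x, y, z axes, in that order (R = Rz(yaw) Ry(pitch) Rx(roll)).
In Python, from bench import robot, imaging gives the robot as it stands. The module is installed in compiled form; this text tells all that it offers.
- The arm moves only by the tool carry_out, never from a script. Its arguments are lists of equal length, an entry for each row: "offset": the shift along the tool's x, y, z in mm, a list of three; "rotation": the turn, a rotation vector about the tool's x, y, z in degrees, a list of three. A call has 1 to 12 rows; each row shifts and turns the commanded pose from where the row before left it, along the tool's axes as they then stand; what a row does not reach is not made up. A row lasts 1/8 s, in which the tool goes at most 62.5 mm and 10.7 degrees, less where a joint would pass 70% of its speed; a pose out of reach is approached as far as the arm can. A call is refused whole if a number of a shift passes 62.5 or a number of a turn 10.7, either way. A call with a gripper value outside its range is refused whole. "claw" is the opening, from 0 (shut) to 1 (fully open), set as the call begins (left out, the last holds). The fingers move at their own pace and stop on an object; "newtons" is the grip in N (left out, the last holds). Time passes only in rows, so rows that do not move let the fingers close. It gives the time, the measured TCP pose, the force and the opening at its end, in the units of the state.
- robot.get_obs(): the state, without advancing time (a new reading comes with each control period).
- imaging.get_image(name): name is "scene" or "side" or "wrist"; returns a dict with "img" (420x560x3 uint8, red, green, blue), "fx", "fy", "cx", "cy" (pixels), "xyz" and "rotation" of the camera in the world. Camera axes: x right, y up, looking along -z (the intrinsics and any distortion apply to the point x, -y, -z); pixel columns grow to the right and rows downward; lengths in m; the calibration is good to about 2 mm. The wrist camera is an equidistant fisheye: a pixel r from the principal point sees the ray r / f radians off the axis. A picture is of the moment at which its call begins. There is no depth.
- robot.job_done(): hands the job in, once; it reports no verdict.
Trained networks look in a picture, given as the dict that the camera call returned (one of the last four; its "shot" number tells which), for a name from the list of things; names that differ only in an ending like _2 or _b are one class to them, and where a whole thing is asked for, a point or a joint stands for the part that bears it (a point fixed in the world has none). Each returns a list of dicts, best first, with "p" (0 to 1); they miss things now and then, are a little off and sometimes report something else, mostly with a low value. They report only what shows in the picture. A call takes as long as a camera call. They do not tell look-alikes from the thing itself.
- imaging.silhouettes(picture, query): "mask" (420x560 bool, what is visible of it).
- imaging.landmark_of(picture, query): "location" ([x, y, z] in m, in world coordinates, good to about 4 mm: a listed point, or the origin of a listed thing).
The state is a dict: "clock": time; "joint_positions": joint angles; "qvel": joint speeds; "joint_torque": joint torques, N m; "eef_pos": TCP position; "tcp_rot": TCP orientation; "wrist_force": force on the tool from outside, world axes, zero at the start; "ft_torque": the same for the moment, N m; "grip_width": opening from 0.0 (shut) to 1.0 (fully open).
Only numpy, scipy, OpenCV 4.12 (cv2) and the standard library are available. Lean on these libraries where they do the work, as an engineer would, in place of code of your own. Each camera call takes 0.05 s, during which the arm holds its last target.

## Working session

There is one attempt and no reset: what is moved stays moved. The work goes in short steps, Python scripts to look and compute and a tool call to move; the robot and the scene stay as the last step left them, time stands still between calls to the robot, and variables do not carry over. Pictures are saved under pics/ and viewed, and the job is handed in when it is done.

Besides the shell and the picture viewer there is one more tool, called as name(argument=value, ...) on one line, values as JSON. carry_out: Moves the arm, as the interface text tells. Its arguments: {"type":"object","properties":{"offset":{"type":"array"},"rotation":{"type":"array"},"claw":{"type":"number"},"newtons":{"type":"number"}},"required":["offset","rotation"]}

```bash
mkdir -p pics; python3 - <<'E'
from bench import robot, imaging
import cv2
print(robot.get_obs())
for n in ["scene","side"]:
    d=imaging.get_image(n)
    print(n,{k:v for k,v in d.items() if k!="img"})
    cv2.imwrite(f"pics/{n}0.png",d["img"][:,:,::-1])
    for q in ["nut","stud","stand","tray","stud_tip"]:
        print(q,[(round(r["p"],2),[round(x,3) for x in r["location"]]) for r in imaging.landmark_of(d,q)])
E
```

```text
{'clock': 0.0, 'joint_positions': array([-1.39129378e+00,  1.81493226e-01,  1.60800954e+00, -6.94275017e-06,
        1.35378892e+00, -2.06287267e-01]), 'qvel': array([-0.00253188, -0.00081968, -0.00139977, -0.00042298, -0.00199131,
       -0.00111902]), 'joint_torque': array([-6.85185005e-04, -4.33863795e+01, -3.41853225e+01,  7.03658047e-02,
        3.88075167e-02, -1.33017679e-04]), 'eef_pos': array([ 0.21629866, -0.5322347 ,  0.26283624]), 'tcp_rot': array([-3.14125128e+00,  1.66439685e-03, -1.18500473e+00]), 'wrist_force': array([ 0.41299568, -0.35696358,  0.12514847]), 'ft_torque': array([0.00715834, 0.03212976, 0.02580914]), 'grip_width': 0.9993953812347242}
scene {'fx': 523.8271706059212, 'fy': 523.8271706059212, 'cx': 276.58709078818185, 'cy': 211.66210305679311, 'xyz': array([1.23750815, 0.42878585, 1.13070895]), 'rotation': array([6.63259242e-01, 1.21051816e-03, 2.10552402e+00]), 'shot': 1}
nut [(0.92, [0.563, -0.067, 0.002]), (0.86, [0.595, -0.387, 0.0]), (0.77, [0.549, -0.239, 0.111])]
stud [(0.61, [0.551, -0.237, 0.109])]
stand [(0.84, [0.55, -0.241, 0.002])]
tray [(0.92, [0.556, 0.205, -0.001]), (0.92, [0.326, 0.391, 0.002])]
stud_tip [(0.63, [0.39, 0.034, -0.004]), (0.35, [0.554, 0.205, 0.0])]
side {'fx': 530.5622017927482, 'fy': 530.5622017927482, 'cx': 283.9561823270596, 'cy': 214.68593107035517, 'xyz': array([ 0.38555966, -1.13865196,  1.18998585]), 'rotation': array([ 0.80983677,  0.01211512, -0.1770708 ]), 'shot': 2}
nut [(0.86, [0.553, -0.237, 0.109]), (0.8, [0.596, -0.384, -0.003]), (0.6, [0.565, -0.067, 0.001]), (0.19, [0.553, -0.238, 0.112])]
stud [(0.87, [0.557, -0.24, 0.111]), (0.51, [0.53, -0.244, 0.159])]
stand [(0.71, [0.549, -0.24, 0.003])]
tray [(0.87, [0.553, 0.205, -0.002]), (0.59, [0.326, 0.386, -0.001])]
stud_tip [(0.59, [0.526, -0.241, 0.158])]
```

View pics/scene0.png

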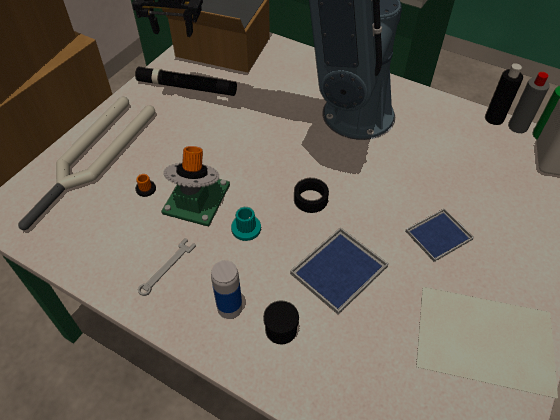

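View pics/side0.png

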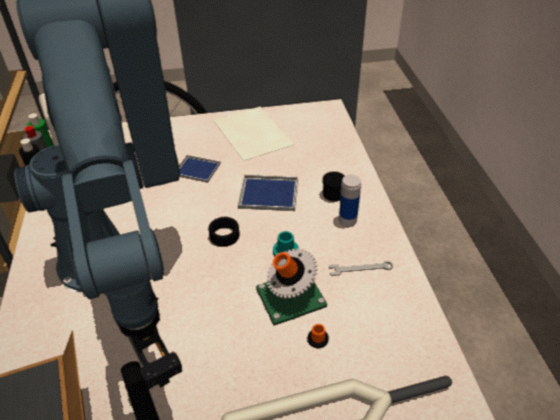

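Candidates for the nut in the scene picture are the orange one on the stand (192,160), a small orange one on the bench (145,185) and a turquoise one (245,222). I choose (192,160). For the tray, (340,268) is the larger and (440,235) the smaller. I'll check the choice in crops and measure the stand's yaw.

```bash
cat > h.py <<'E'
import numpy as np, cv2
from scipy.spatial.transform import Rotation as R
def cam(d):
    return np.array(d["xyz"]), R.from_euler("xyz",d["rotation"]).as_matrix()
def ray(d,u,v,fish=False):
    x=(u-d["cx"])/d["fx"]; y=(v-d["cy"])/d["fy"]
    if fish:
        r=np.hypot(x,y)+1e-12; q=np.array([x/r*np.sin(r),y/r*np.sin(r),np.cos(r)])
    else: q=np.array([x,y,1.])
    c,M=cam(d); return c, M@np.array([q[0],-q[1],-q[2]])
def onz(d,u,v,z,fish=False):
    c,r=ray(d,u,v,fish); return c+r*(z-c[2])/r[2]
def proj(d,P,fish=False):
    c,M=cam(d); q=(np.atleast_2d(P)-c)@M; x,y,z=q[:,0],-q[:,1],-q[:,2]
    if fish:
        rr=np.hypot(x,y)+1e-12; t=np.arctan2(rr,z); a,b=x/rr*t,y/rr*t
    else: a,b=x/z,y/z
    return np.c_[d["cx"]+d["fx"]*a,d["cy"]+d["fy"]*b]
E
python3 - <<'E'
from bench import robot, imaging
import cv2,numpy as np
from h import *
ims=[]
for n,(u,v) in [("scene",(192,180)),("side",(292,280))]:
    d=imaging.get_image(n)
    c=d["img"][v-55:v+55,u-60:u+60,::-1]
    ims.append(cv2.resize(c,None,fx=6,fy=6,interpolation=cv2.INTER_CUBIC)[:600])
    for r in imaging.silhouettes(d,"stand")[:1]:
        m=r["mask"].astype(np.uint8); 
        pts=np.argwhere(m)[:,::-1]
        P=np.array([onz(d,u,v,0.016)[:2] for u,v in pts])
        box=cv2.minAreaRect(P.astype(np.float32)*1000); print(n,r["p"],box)
    for r in imaging.landmark_of(d,"tray")[:2]: print(r["location"])
    for r in imaging.silhouettes(d,"tray"):
        pts=np.argwhere(r["mask"])[:,::-1]
        P=np.array([onz(d,u,v,0.016)[:2] for u,v in pts]); print(n,"tray",r["p"],cv2.minAreaRect(P.astype(np.float32)*1000))
for n,i in zip("ab",ims): cv2.imwrite(f"pics/crop_{n}.png",i)
E
```

```text
scene 0.77 ((550.0195922851562, -263.4734191894531), (200.70860290527344, 196.63385009765625), 15.475787162780762)
[0.5555, 0.2066, -0.0017]
[0.3246, 0.3911, 0.0045]
scene tray 0.85 ((333.767822265625, 386.61334228515625), (123.8656997680664, 148.7456817626953), 63.55183029174805)
scene tray 0.83 ((563.224609375, 208.66909790039062), (163.37889099121094, 197.98443603515625), 75.97651672363281)
side 0.8 ((557.326171875, -198.581787109375), (195.98269653320312, 231.98924255371094), 11.199624061584473)
[0.5548, 0.2052, 0.0011]
[0.3252, 0.3854, -0.0009]
side tray 0.9 ((326.3849182128906, 372.43670654296875), (125.10892486572266, 137.67263793945312), 62.319908142089844)
side tray 0.62 ((554.6734619140625, 198.52023315429688), (175.28416442871094, 189.6698455810547), 75.64606475830078)
```

View pics/crop_a.png

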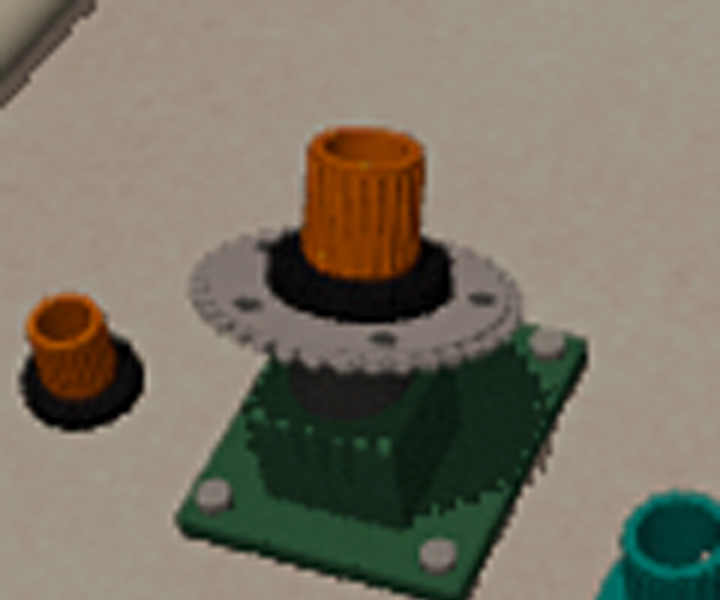

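View pics/crop_b.png

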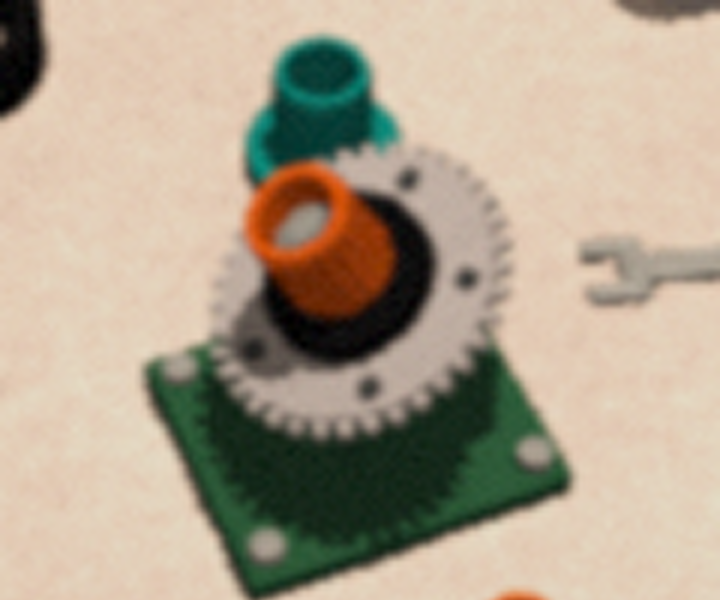

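The crops confirm it: the large orange grip, with the stud showing in its bore, sits on the chainring. The small orange look-alike lies on the bench. The plate's corners give the stand's pose.

```bash
python3 - <<'E'
from bench import robot, imaging
from h import *
from scipy.optimize import least_squares
ds=imaging.get_image("scene"); de=imaging.get_image("side")
obs=[]
for d,o,pts in [(ds,(132,125),[(180,520),(586,340),(465,597)]),(de,(232,225),[(148,366),(572,478),(250,592)])]:
    for p in pts:
        u,v=(p[0]+.5)/6-.5+o[0],(p[1]+.5)/6-.5+o[1]
        print(onz(d,u,v,.016).round(4)*1000); 
    print()
# grip end-circle centre, nut top: scene crop (366,147), side (305,213)
A=[];b=[]
for d,o,p in [(ds,(132,125),(366,148)),(de,(232,225),(300,212))]:
    c,r=ray(d,p[0]/6+o[0]-.4,p[1]/6+o[1]-.4); r/=np.linalg.norm(r); M=np.eye(3)-np.outer(r,r); A.append(M); b.append(M@c)
print("top", np.linalg.solve(sum(A),sum(b)))
E
```

```text
[ 645.8 -284.6   16. ]
[ 463.  -187.2   16. ]
[ 615.9 -149.    16. ]

[ 461.1 -192.8   16. ]
[ 641.3 -292.6   16. ]
[ 487.7 -326.6   16. ]

top [ 0.52648993 -0.24487675  0.16877828]
```

```bash
cat >> h.py <<'E'
from scipy.linalg import expm, logm
a=np.array([-np.sin(np.radians(25))*np.cos(np.radians(12.6)),-np.sin(np.radians(25))*np.sin(np.radians(12.6)),np.cos(np.radians(25))])
O=np.array([.5528,-.2392,.110])
def T(p,M): t=np.eye(4); t[:3,:3]=M; t[:3,3]=p; return t
def cur(o): return T(o["eef_pos"],R.from_euler("xyz",o["tcp_rot"]).as_matrix())
def zto(M,z):  # minimal rotation taking tool z to z
    v=np.cross(M[:,2],z); s=np.linalg.norm(v); 
    return M if s<1e-9 else R.from_rotvec(v/s*np.arctan2(s,M[:,2]@z)).as_matrix()@M
def step(T0,T1,n):
    D=expm(np.real(logm(np.linalg.inv(T0)@T1))/n)
    p=D[:3,3]*1000; r=np.degrees(R.from_matrix(D[:3,:3]).as_rotvec())
    print("n",n,"offset",p.round(2),"rot",r.round(2),"| total",(np.linalg.inv(T0)@T1)[:3,3].round(4)*1000)
def axis_err(o,s=None):
    t=cur(o); d=t[:3,3]-O; sm=d@a; lat=d-sm*a
    print("s(mm)",round(sm*1000,1),"lat in tool",(t[:3,:3].T@lat*1000).round(2),"tilt err deg (tool)",np.degrees(t[:3,:3].T@np.cross(t[:3,2],-a)).round(2))
E
python3 - <<'E'
from bench import robot
from h import *
o=robot.get_obs(); t0=cur(o)
t1=T(O+a*.17,zto(t0[:3,:3],-a)); print(t1)
step(t0,t1,10)
E
```

```text
[[ 0.36120665 -0.83631501  0.41244025  0.48268516]
 [-0.92987057 -0.35614813  0.09219132 -0.25487252]
 [ 0.06978884 -0.41681616 -0.90630779  0.26407232]
 [ 0.          0.          0.          1.        ]]
n 10 offset [-15.78 -34.77   6.27] rot [ 2.47  0.41 -0.  ] | total [-157.2 -351.3   -0.4]
```

carry_out(offset=[[-15.8,-34.8,6.3],[-15.8,-34.8,6.3],[-15.8,-34.8,6.3],[-15.8,-34.8,6.3],[-15.8,-34.8,6.3],[-15.8,-34.8,6.3],[-15.8,-34.8,6.3],[-15.8,-34.8,6.3],[-15.8,-34.8,6.3],[-15.8,-34.8,6.3],[0,0,0]], rotation=[[2.47,0.41,0],[2.47,0.41,0],[2.47,0.41,0],[2.47,0.41,0],[2.47,0.41,0],[2.47,0.41,0],[2.47,0.41,0],[2.47,0.41,0],[2.47,0.41,0],[2.47,0.41,0],[0,0,0]])

```text
clock: 2.48
eef_pos: [0.4836, -0.253, 0.2643]
tcp_rot: [-2.709, -0.07, -1.197]
wrist_force: [0.2, -0.4, -0.4]
grip_width: 0.996
```

```bash
python3 - <<'E'
from bench import robot,imaging
from h import *
o=robot.get_obs(); axis_err(o); print(o["joint_positions"],o["clock"])
d=imaging.get_image("wrist"); print({k:v for k,v in d.items() if k!="img"}); cv2.imwrite("pics/w1.png",d["img"][:,:,::-1])
E
```

```text
s(mm) 169.6 lat in tool [-1.39 -1.54  0.  ] tilt err deg (tool) [-0.08  0.07  0.  ]
[-0.91268427 -0.0563036   1.91302257  0.43879985  1.12998916  0.11070208] 2.475
{'fx': 325.19226210127806, 'fy': 325.19226210127806, 'cx': 280.6003257433847, 'cy': 207.17162714971104, 'xyz': array([ 0.49045122, -0.23936384,  0.40181845]), 'rotation': array([ 0.16761127, -0.06969933, -1.19651876]), 'shot': 7}
```

View pics/w1.png

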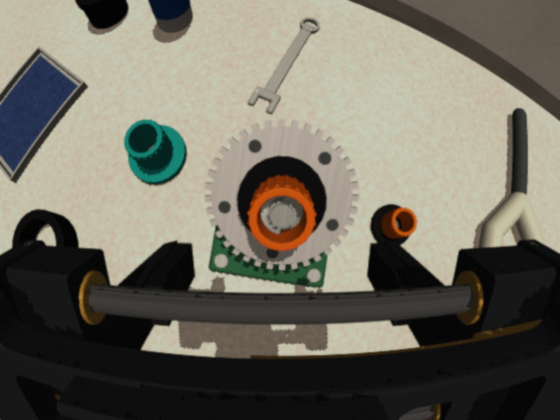

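The wrist view shows the orange nut's rim at (282,218), with the stud end in the bore at (282,215). The chainring is centred near (282,195). Next I compare this with the modelled axis by overlaying it.

```bash
python3 - <<'E'
from bench import robot,imaging
from h import *
d=imaging.get_image("wrist"); im=d["img"].copy()
e1=np.cross(a,[0,1,0]);e1/=np.linalg.norm(e1);e2=np.cross(a,e1)
th=np.linspace(0,2*np.pi,300)
def circ(s,r): return O+a*s+r*(np.outer(np.cos(th),e1)+np.outer(np.sin(th),e2))
S=4;u0,v0=195,110
big=cv2.resize(im[v0:v0+150,u0:u0+180,::-1],None,fx=S,fy=S,interpolation=cv2.INTER_CUBIC)
for s,r,c in [(.066,.025,(255,0,0)),(.014,.04,(0,255,255)),(0,.0725,(0,255,0)),(.055,.0165,(255,0,255))]:
    p=((proj(d,circ(s,r),True)-[u0,v0]+.5)*S-.5)
    cv2.polylines(big,[np.round(p).astype(np.int32)],True,c,1)
cv2.imwrite("pics/w1o.png",big)
E
```

```text
(no output)
```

View pics/w1o.png

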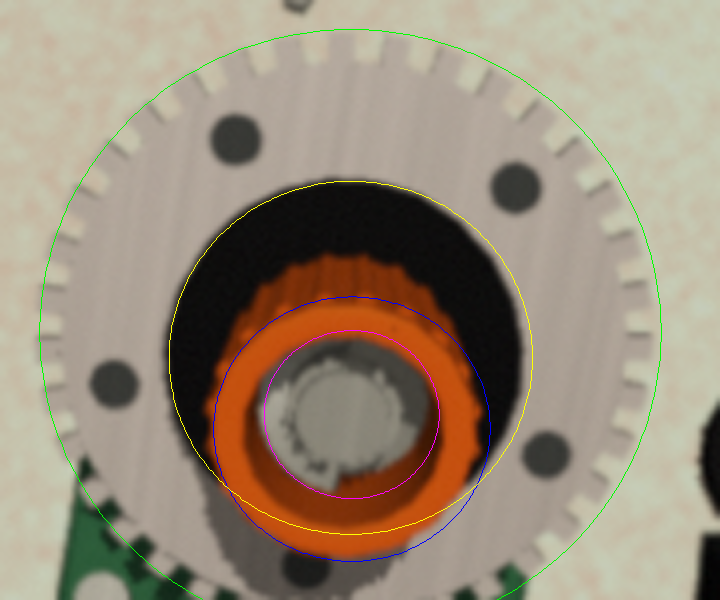

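```bash
sed -i 's/O=np.array(.*/O=np.array([.5524,-.2383,.110])/' h.py; python3 - <<'E'
from bench import robot
from h import *
axis_err(robot.get_obs())
E
```

```text
s(mm) 169.8 lat in tool [ 0.81 -0.09 -0.  ] tilt err deg (tool) [ 0.    0.02 -0.  ]
```

carry_out(offset=[[0,0,0],[0,0,0],[0,0,0],[0,0,0],[0,0,0],[0,0,0],[0,0,0],[0,0,0],[0,0,0],[0,0,0],[0,0,0],[0,0,0]], rotation=[[0,0,10.5],[0,0,10.5],[0,0,10.5],[0,0,10.5],[0,0,10.5],[0,0,10.5],[0,0,10.5],[0,0,10.5],[0,0,10.5],[0,0,10.5],[0,0,10.5],[0,0,10.5]])

```text
clock: 4.08
eef_pos: [0.4822, -0.2559, 0.2638]
tcp_rot: [2.934, 0.386, 2.851]
wrist_force: [0.2, -0.8, 0.2]
grip_width: 1.005
```

carry_out(offset=[[0,0,0],[0,0,0]], rotation=[[0,0,0],[0,0,0]])

```text
clock: 4.32
eef_pos: [0.4826, -0.2552, 0.2639]
tcp_rot: [2.937, 0.389, 2.861]
wrist_force: [-0.3, -0.1, 0.3]
grip_width: 0.996
```

```bash
python3 - <<'E'
from bench import robot,imaging
from h import *
o=robot.get_obs(); axis_err(o); print(o["joint_positions"],o["clock"])
t0=cur(o)
t1=T(O+a*.044,zto(t0[:3,:3],-a)); step(t0,t1,1)
d=imaging.get_image("wrist"); im=d["img"].copy()
cv2.imwrite("pics/w2.png",im[:,:,::-1])
e1=np.cross(a,[0,1,0]);e1/=np.linalg.norm(e1);e2=np.cross(a,e1)
th=np.linspace(0,2*np.pi,300)
def circ(s,r): return O+a*s+r*(np.outer(np.cos(th),e1)+np.outer(np.sin(th),e2))
S=4;u0,v0=195,110
big=cv2.resize(im[v0:v0+150,u0:u0+180,::-1],None,fx=S,fy=S,interpolation=cv2.INTER_CUBIC)
for s,r,c in [(.066,.025,(255,0,0)),(.014,.04,(0,255,255)),(0,.0725,(0,255,0)),(.055,.0165,(255,0,255))]:
    p=((proj(d,circ(s,r),True)-[u0,v0]+.5)*S-.5)
    cv2.polylines(big,[np.round(p).astype(np.int32)],True,c,1)
cv2.imwrite("pics/w2o.png",big)
E
```

```text
s(mm) 169.8 lat in tool [-0.52 -1.19 -0.  ] tilt err deg (tool) [0.02 0.01 0.  ]
[-0.9168056  -0.05497382  1.91241312  0.43822229  1.13002107  2.30602703] 4.325
n 1 offset [  0.54   1.15 125.8 ] rot [0.02 0.01 0.  ] | total [  0.5   1.2 125.8]
```

View pics/w2o.png

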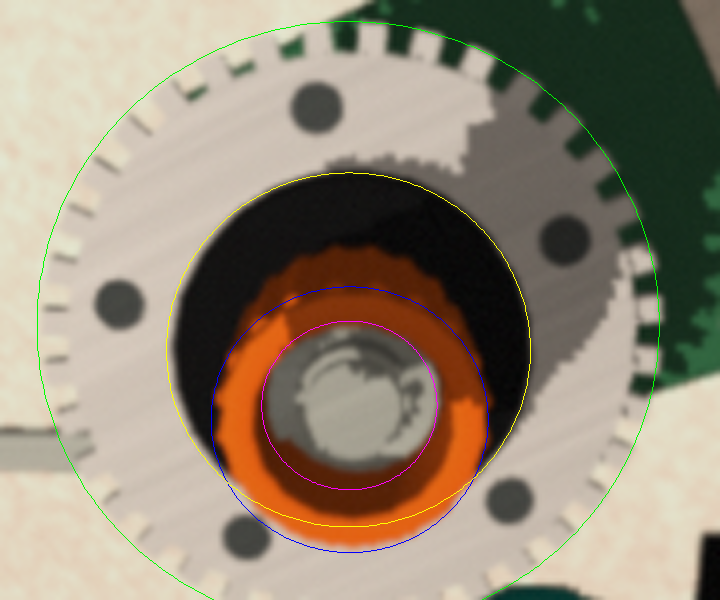

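The model fits to about 1 mm, so I descend along the axis.

carry_out(offset=[[0.8,0.9,20],[0,0,20],[0,0,20],[0,0,20],[0,0,15],[0,0,12],[0,0,10],[0,0,8.5],[0,0,0],[0,0,0]], rotation=[[0,0,0],[0,0,0],[0,0,0],[0,0,0],[0,0,0],[0,0,0],[0,0,0],[0,0,0],[0,0,0],[0,0,0]])

```text
clock: 5.62
eef_pos: [0.5343, -0.2421, 0.1505]
tcp_rot: [2.936, 0.389, 2.859]
wrist_force: [0.8, -0.6, 0.2]
grip_width: 0.998
```

```bash
python3 - <<'E'
from bench import robot,imaging
from h import *
o=robot.get_obs(); axis_err(o); print(o["joint_positions"],o["wrist_force"],o["ft_torque"])
d=imaging.get_image("side"); u,v=292,270
cv2.imwrite("pics/s3.png",cv2.resize(d["img"][v-60:v+60,u-80:u+80,::-1],None,fx=5,fy=5,interpolation=cv2.INTER_CUBIC))
d=imaging.get_image("wrist"); cv2.imwrite("pics/w3.png",d["img"][:,:,::-1])
E
```

```text
s(mm) 44.5 lat in tool [-0.21  0.4   0.  ] tilt err deg (tool) [0.03 0.04 0.  ]
[-0.81356007  0.1846769   1.91687736  0.49647806  0.86929982  2.27845537] [ 0.80191497 -0.58196954  0.21752132] [ 0.08612915  0.12085295 -0.00715158]
```

View pics/s3.png

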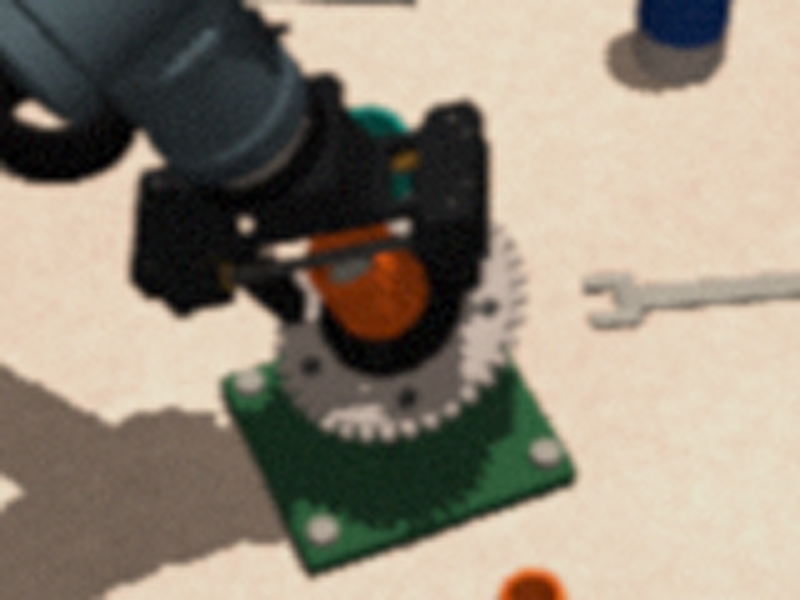

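View pics/w3.png

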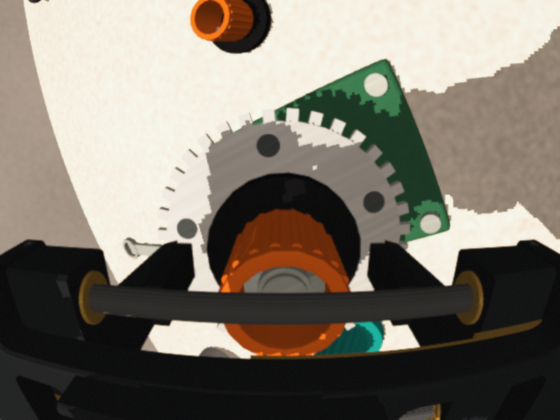

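The fingers straddle the grip: its rim is centred at (285,300) between the pads in the wrist view. I close at 30 N.

carry_out(offset=[[0,0,0],[0,0,0],[0,0,0],[0,0,0],[0,0,0],[0,0,0],[0,0,0],[0,0,0]], rotation=[[0,0,0],[0,0,0],[0,0,0],[0,0,0],[0,0,0],[0,0,0],[0,0,0],[0,0,0]], claw=0, newtons=30)

```text
clock: 6.72
eef_pos: [0.534, -0.2418, 0.15]
tcp_rot: [2.936, 0.388, 2.859]
wrist_force: [-3.0, -0.3, 1.9]
grip_width: 0.568
```

carry_out(offset=[[0,0,-0.4],[0,0,-0.4],[0,0,-0.4],[0,0,-0.4],[0,0,-0.4],[0,0,-0.4]], rotation=[[0,0,-6],[0,0,-6],[0,0,-6],[0,0,-6],[0,0,-6],[0,0,-6]])

```text
clock: 7.48
eef_pos: [0.533, -0.2417, 0.1516]
tcp_rot: [-3.065, 0.43, -2.736]
wrist_force: [-0.5, 0.0, -3.0]
grip_width: 0.569
```

```bash
cat > st.py <<'E'
from bench import robot
from h import *
o=robot.get_obs(); axis_err(o); t=cur(o)[:3,:3]
print("q6",o["joint_positions"][5],"F tool",(t.T@o["wrist_force"]).round(1),"M tool",(t.T@o["ft_torque"]).round(2),"w",o["grip_width"],o["clock"])
E
python3 st.py
```

```text
s(mm) 46.0 lat in tool [0.11 0.97 0.  ] tilt err deg (tool) [ 0.08  0.02 -0.  ]
q6 1.6477128236197354 F tool [1.7 0.4 2.5] M tool [-0.22  0.31 -0.  ] w 0.5688407919350381 7.475
```

carry_out(offset=[[0,0,-0.6],[0,0,-0.6],[0,0,-0.6],[0,0,-0.6],[0,0,-0.6],[0,0,-0.6],[0,0,-0.6],[0,0,-0.6],[0,0,-0.6],[0,0,-0.6],[0,0,0]], rotation=[[0,0,-9],[0,0,-9],[0,0,-9],[0,0,-9],[0,0,-9],[0,0,-9],[0,0,-9],[0,0,-9],[0,0,-9],[0,0,-9],[0,0,0]])

```text
clock: 8.85
eef_pos: [0.5295, -0.2429, 0.1561]
tcp_rot: [-2.713, -0.069, -1.199]
wrist_force: [-3.7, -3.6, -6.0]
grip_width: 0.562
```

```bash
python3 st.py; python3 - <<'E'
from bench import robot,imaging
import cv2
d=imaging.get_image("wrist"); cv2.imwrite("pics/w4.png",d["img"][:,:,::-1])
E
```

```text
s(mm) 51.6 lat in tool [-0.78  1.59  0.  ] tilt err deg (tool) [0.11 0.07 0.  ]
q6 0.08096392522071669 F tool [1.6 6.9 3.6] M tool [-1.31  0.23 -0.01] w 0.5621477926741523 8.85
```

View pics/w4.png

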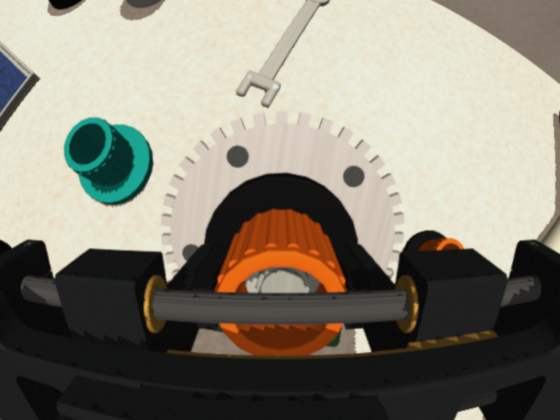

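carry_out(offset=[[0,0.6,-0.7],[0,0,-0.6],[0,0,-0.6],[0,0,-0.6],[0,0,-0.6],[0,0,-0.6],[0,0,-0.6],[0,0,0]], rotation=[[0,0,-9],[0,0,-9],[0,0,-9],[0,0,-9],[0,0,-9],[0,0,-9],[0,0,-9],[0,0,0]])

```text
clock: 9.9
eef_pos: [0.5282, -0.2441, 0.1608]
tcp_rot: [-3.002, -0.415, -0.117]
wrist_force: [-0.6, -5.6, -6.4]
grip_width: 0.566
```

```bash
python3 st.py
```

```text
s(mm) 56.5 lat in tool [-0.94  0.66  0.  ] tilt err deg (tool) [ 0.05 -0.01 -0.  ]
q6 -1.0154060771806457 F tool [-2.6  6.4  5. ] M tool [-1.03 -0.6  -0.04] w 0.5663666303400239 9.9
```

carry_out(offset=[[-0.3,0.4,-0.6],[0,0,-0.6],[0,0,-0.5],[0,0,-0.3],[0,0,0]], rotation=[[0,0,-8],[0,0,-8],[0,0,-7],[0,0,-4],[0,0,0]])

```text
clock: 10.52
eef_pos: [0.5274, -0.2442, 0.1629]
tcp_rot: [3.066, -0.431, 0.399]
wrist_force: [-0.5, -4.5, -3.8]
grip_width: 0.569
```

```bash
python3 st.py
```

```text
s(mm) 58.8 lat in tool [-0.94  0.13 -0.  ] tilt err deg (tool) [ 0.02 -0.04  0.  ]
q6 -1.4851178657608377 F tool [-3.6  3.7  2.8] M tool [-0.57 -0.63  0.03] w 0.568805077751141 10.525
```

carry_out(offset=[[0,0,-1],[0,0,-1],[0,0,-1],[0,0,0]], rotation=[[0,0,0],[0,0,0],[0,0,0],[0,0,0]])

```text
clock: 11.02
eef_pos: [0.5262, -0.2444, 0.1659]
tcp_rot: [3.065, -0.431, 0.401]
wrist_force: [0.4, -5.0, -4.4]
grip_width: 0.564
```

```bash
python3 st.py
```

```text
s(mm) 62.1 lat in tool [-0.8   0.14 -0.  ] tilt err deg (tool) [ 0.02 -0.04 -0.  ]
q6 -1.4864499916275027 F tool [-3.3  4.5  3.7] M tool [-0.72 -0.64  0.03] w 0.5636331167307151 11.025
```

carry_out(offset=[[-0.5,0.4,-2],[0,0,-2],[0,0,-3],[0,0,-3],[0,0,-3],[0,0,0]], rotation=[[0,0,0],[0,0,0],[0,0,0],[0,0,0],[0,0,0],[0,0,0]])

```text
clock: 11.78
eef_pos: [0.5204, -0.2458, 0.1777]
tcp_rot: [3.065, -0.431, 0.403]
wrist_force: [-0.3, -1.6, -1.9]
grip_width: 0.564
```

```bash
python3 st.py
```

```text
s(mm) 75.2 lat in tool [-1.19  0.1  -0.  ] tilt err deg (tool) [-0.03 -0.06 -0.  ]
q6 -1.4844227481364798 F tool [-1.6  1.3  1.5] M tool [-0.38 -0.34 -0.08] w 0.5643081259404545 11.775
```

carry_out(offset=[[0,0,-4],[0,0,-4],[0,0,-5],[0,0,-6],[0,0,-7],[0,0,-10],[0,0,-12],[0,0,-12],[0,0,0]], rotation=[[0,0,0],[0,0,0],[0,0,0],[0,0,0],[0,0,0],[0,0,0],[0,0,0],[0,0,0],[0,0,0]])

```text
clock: 12.9
eef_pos: [0.4958, -0.2522, 0.2332]
tcp_rot: [3.063, -0.431, 0.403]
wrist_force: [0.1, 0.7, -3.6]
grip_width: 0.564
```

```bash
python3 st.py;  python3 - <<'E'
from bench import robot,imaging
from h import *
d=imaging.get_image("side"); cv2.imwrite("pics/s5.png",d["img"][:,:,::-1])
d=imaging.get_image("scene"); cv2.imwrite("pics/c5.png",d["img"][:,:,::-1])
for q in ["nut","spray_can","tape_roll","grease_tub"]:
    print(q,[(round(r["p"],2),[round(x,3) for x in r["location"]]) for r in imaging.landmark_of(d,q)])
o=robot.get_obs(); t0=cur(o); print(o["joint_positions"])
# tray: lift, upright first
t1=T(t0[:3,3]+[0,0,.03],zto(t0[:3,:3],np.array([0,0,-1.]))); print(t1[:3,3]); step(t0,t1,6)
E
```

```text
s(mm) 136.3 lat in tool [-0.92  1.03  0.  ] tilt err deg (tool) [ 0.11 -0.09 -0.  ]
q6 -1.469025957269698 F tool [-1.2 -0.9  3.3] M tool [-0.03 -0.26 -0.04] w 0.5643741573753465 12.9
nut [(0.75, [0.592, -0.387, -0.002]), (0.68, [0.567, -0.066, 0.003]), (0.65, [0.514, -0.244, 0.192])]
spray_can []
tape_roll [(0.93, [0.391, 0.036, -0.004])]
grease_tub [(0.85, [0.774, 0.163, 0.001])]
[-0.88879312  0.00475115  1.92507585  0.45109042  1.05446963 -1.46906368]
[ 0.49558027 -0.25115863  0.26116198]
n 6 offset [ 1.25  0.21 -4.88] rot [ 0.67 -4.11 -0.  ] | total [ 12.5   2.1 -27.2]
```

View pics/s5.png

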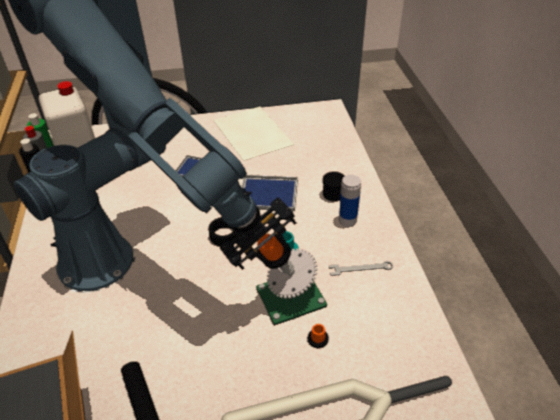

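View pics/c5.png

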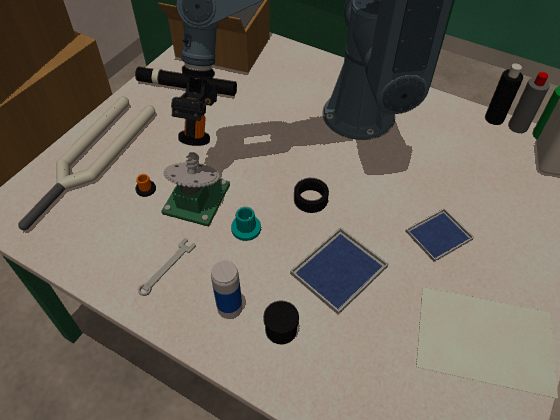

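The nut is off the stud and in the gripper (scene picture (195,130)), and the stud is bare at (193,160). Next I set it upright while raising it, then move over the tray.

carry_out(offset=[[1.2,0.2,-8],[1.2,0.2,-8],[1.2,0.2,-8],[1.2,0.2,-8],[1.2,0.2,-8],[1.2,0.2,-8],[0,0,0],[0,0,0]], rotation=[[0.67,-4.11,0],[0.67,-4.11,0],[0.67,-4.11,0],[0.67,-4.11,0],[0.67,-4.11,0],[0.67,-4.11,0],[0,0,0],[0,0,0]])

```text
clock: 14.2
eef_pos: [0.4906, -0.2522, 0.2787]
tcp_rot: [3.141, -0.002, 0.386]
wrist_force: [0.2, 0.4, -3.1]
grip_width: 0.566
```

```bash
python3 - <<'E'
from bench import robot,imaging
from h import *
o=robot.get_obs(); t0=cur(o); print(t0.round(4),o["wrist_force"],o["grip_width"],o["joint_positions"])
t1=T([.555,.2055,t0[2,3]],zto(t0[:3,:3],np.array([0,0,-1.]))); step(t0,t1,18)
E
```

```text
[[ 9.265e-01  3.763e-01  1.500e-03  4.906e-01]
 [ 3.763e-01 -9.265e-01  4.000e-04 -2.522e-01]
 [ 1.600e-03  2.000e-04 -1.000e+00  2.787e-01]
 [ 0.000e+00  0.000e+00  0.000e+00  1.000e+00]] [ 0.22271453  0.43764514 -3.10012101] 0.5660989792038639 [-6.90616156e-01  1.15128146e-01  1.65049148e+00  1.28807983e-03
  1.37502073e+00 -1.07667827e+00]
n 18 offset [ 1.288e+01 -2.221e+01  1.000e-02] rot [ 0. -0.  0.] | total [ 2.319e+02 -3.998e+02  3.000e-01]
```

carry_out(offset=[[8,-14,0],[12,-21,0],[16,-27,0],[18,-31,0],[23,-40,0],[26,-45,0],[26,-45,0],[26,-45,0],[24,-42,0],[22,-37,0],[18,-31,0],[13,-22,0]], rotation=[[0,0,0],[0,0,0],[0,0,0],[0,0,0],[0,0,0],[0,0,0],[0,0,0],[0,0,0],[0,0,0],[0,0,0],[0,0,0],[0,0,0]])

```text
clock: 15.7
eef_pos: [0.5543, 0.2077, 0.279]
tcp_rot: [3.141, -0.001, 0.387]
wrist_force: [0.4, -0.0, -2.5]
grip_width: 0.564
```

carry_out(offset=[[0,0,0],[0,0,0],[0,0,0]], rotation=[[0,0,0],[0,0,0],[0,0,0]])

```text
clock: 16.08
eef_pos: [0.5551, 0.2045, 0.2792]
tcp_rot: [3.14, -0.0, 0.384]
wrist_force: [0.8, -0.7, -2.8]
grip_width: 0.561
```

```bash
python3 - <<'E'
from bench import robot,imaging
from h import *
o=robot.get_obs(); t0=cur(o); print(o["tcp_rot"],t0[:3,3],o["wrist_force"],o["grip_width"],o["joint_positions"],o["clock"])
t1=T([.555,.2055,.0485],zto(t0[:3,:3],np.array([0,0,-1.]))); step(t0,t1,1)
d=imaging.get_image("side"); cv2.imwrite("pics/s6.png",d["img"][:,:,::-1])
d=imaging.get_image("scene"); cv2.imwrite("pics/c6.png",cv2.resize(d["img"][100:310,220:480,::-1],None,fx=2.5,fy=2.5))
print([(round(r["p"],2),[round(x,3) for x in r["location"]]) for r in imaging.landmark_of(d,"nut")])
E
```

```text
[ 3.14021216e+00 -4.80616016e-04  3.84353684e-01] [0.55513585 0.2045012  0.27919565] [ 0.81776828 -0.72744306 -2.79378212] 0.5606451021930996 [ 1.53104987e-01  2.04372804e-01  1.54760878e+00 -1.25430097e-03
  1.38882699e+00 -2.31021862e-01] 16.075
n 1 offset [ 1.4000e-01 -1.3000e+00  2.3069e+02] rot [ 0.08 -0.03  0.  ] | total [ 1.000e-01 -1.300e+00  2.307e+02]
[(0.82, [0.593, -0.387, -0.002]), (0.68, [0.566, -0.066, 0.0]), (0.58, [0.551, 0.207, 0.236])]
```

View pics/c6.png

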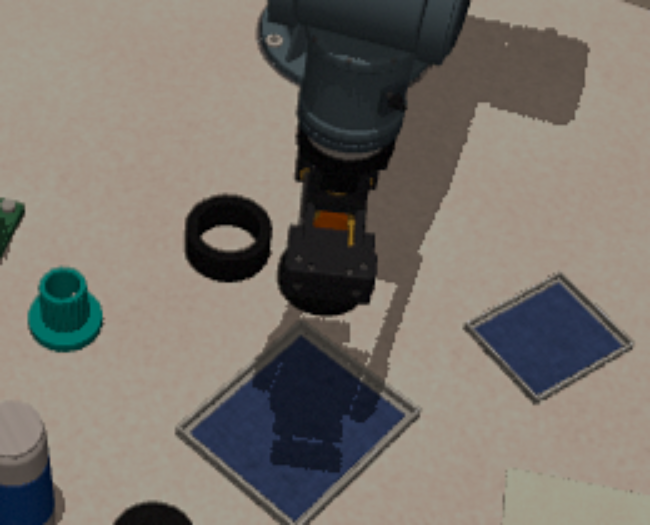

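The nut hangs upright over the larger tray (crop (330,270) above the tray at (298,430)). I descend.

carry_out(offset=[[0,-1,15],[0,0,25],[0,0,32],[0,0,32],[0,0,32],[0,0,30],[0,0,22],[0,0,16],[0,0,10],[0,0,6],[0,0,0],[0,0,0]], rotation=[[0,0,0],[0,0,0],[0,0,0],[0,0,0],[0,0,0],[0,0,0],[0,0,0],[0,0,0],[0,0,0],[0,0,0],[0,0,0],[0,0,0]])

```text
clock: 17.73
eef_pos: [0.5558, 0.2062, 0.06]
tcp_rot: [3.14, -0.002, 0.386]
wrist_force: [-0.8, -1.0, -2.3]
grip_width: 0.567
```

```bash
python3 - <<'E'
from bench import robot,imaging
from h import *
o=robot.get_obs(); print(o["tcp_rot"],o["eef_pos"],o["wrist_force"],o["joint_positions"])
d=imaging.get_image("scene"); cv2.imwrite("pics/c7.png",cv2.resize(d["img"][180:320,260:420,::-1],None,fx=4,fy=4))
print([(round(r["p"],2),[round(x,3) for x in r["location"]]) for r in imaging.landmark_of(d,"nut")])
E
```

```text
[ 3.13991710e+00 -2.05890333e-03  3.85534594e-01] [0.55579379 0.20618743 0.0599811 ] [-0.81774092 -1.02570334 -2.31156504] [ 1.55766114e-01  4.73950314e-01  1.68566481e+00 -1.40026842e-03
  9.79591583e-01 -2.28987686e-01]
[(0.68, [0.56, -0.068, 0.004]), (0.62, [0.593, -0.389, -0.0]), (0.57, [0.555, 0.21, 0.017])]
```

View pics/c7.png

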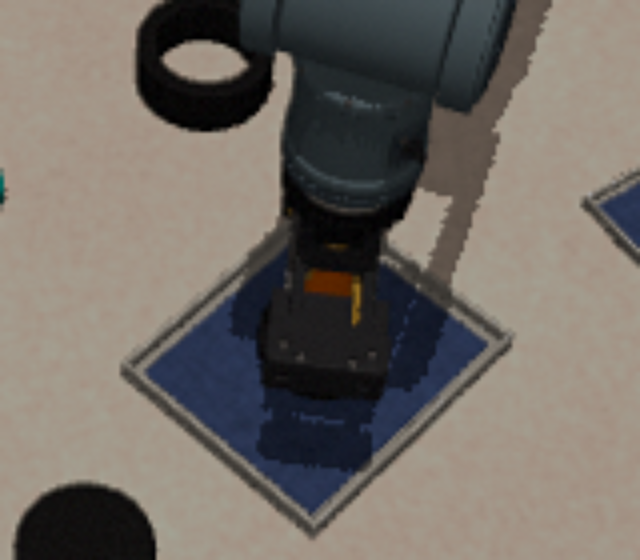

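carry_out(offset=[[0,0,3],[0,0,3],[0,0,2],[0,0,1],[0,0,1],[0,0,0]], rotation=[[0,0,0],[0,0,0],[0,0,0],[0,0,0],[0,0,0],[0,0,0]])

```text
clock: 18.58
eef_pos: [0.5552, 0.2061, 0.0492]
tcp_rot: [3.14, -0.001, 0.386]
wrist_force: [0.3, 0.1, -3.0]
grip_width: 0.567
```

carry_out(offset=[[0,0,0.5],[0,0,0.5],[0,0,0]], rotation=[[0,0,0],[0,0,0],[0,0,0]])

```text
clock: 18.95
eef_pos: [0.5552, 0.2061, 0.0482]
tcp_rot: [3.14, -0.001, 0.386]
wrist_force: [0.7, -0.4, -2.6]
grip_width: 0.567
```

carry_out(offset=[[0,0,0.5],[0,0,0.5],[0,0,0]], rotation=[[0,0,0],[0,0,0],[0,0,0]])

```text
clock: 19.32
eef_pos: [0.5552, 0.2061, 0.0475]
tcp_rot: [3.14, -0.001, 0.386]
wrist_force: [-2.0, -1.0, 1.3]
grip_width: 0.56
```

carry_out(offset=[[0,0,0.4],[0,0,0],[0,0,0]], rotation=[[0,0,0],[0,0,0],[0,0,0]])

```text
clock: 19.7
eef_pos: [0.5553, 0.2061, 0.0475]
tcp_rot: [3.14, -0.001, 0.386]
wrist_force: [-3.0, -1.7, 5.8]
grip_width: 0.567
```

carry_out(offset=[[0,0,0],[0,0,0],[0,0,0],[0,0,0],[0,0,0],[0,0,0]], rotation=[[0,0,0],[0,0,0],[0,0,0],[0,0,0],[0,0,0],[0,0,0]], claw=1)

```text
clock: 20.45
eef_pos: [0.5552, 0.2061, 0.0468]
tcp_rot: [3.14, -0.001, 0.386]
wrist_force: [-0.2, -0.1, 0.3]
grip_width: 1.002
```

```bash
python3 - <<'E'
from bench import robot,imaging
from h import *
o=robot.get_obs(); print(o["tcp_rot"],o["eef_pos"],o["wrist_force"],o["grip_width"])
d=imaging.get_image("wrist"); cv2.imwrite("pics/w8.png",d["img"][:,:,::-1])
E
```

```text
[ 3.14025148e+00 -7.23371810e-04  3.85525589e-01] [0.55523781 0.20607202 0.04680769] [-0.19990461 -0.07908281  0.27062004] 1.0020112811101918
```

View pics/w8.png

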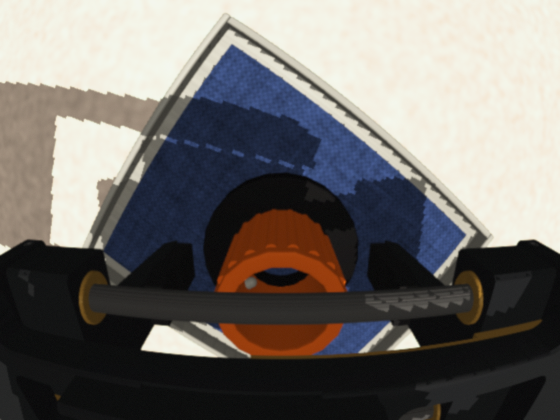

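The nut stands on its flange in the tray (rim centre (282,300)) and the jaws are clear on both sides. I retreat straight up.

carry_out(offset=[[0,0,-8],[0,0,-14],[0,0,-20],[0,0,-25],[0,0,-30],[0,0,-30],[0,0,-30],[0,0,-25],[0,0,-18],[0,0,0],[0,0,0]], rotation=[[0,0,0],[0,0,0],[0,0,0],[0,0,0],[0,0,0],[0,0,0],[0,0,0],[0,0,0],[0,0,0],[0,0,0],[0,0,0]])

```text
clock: 21.88
eef_pos: [0.5545, 0.2062, 0.246]
tcp_rot: [3.141, 0.001, 0.386]
wrist_force: [0.1, 0.1, 0.2]
grip_width: 1.0
```

```bash
python3 - <<'E'
from bench import robot,imaging
from h import *
o=robot.get_obs(); print(o["eef_pos"],o["wrist_force"],o["clock"])
d=imaging.get_image("wrist"); cv2.imwrite("pics/w9.png",d["img"][:,:,::-1])
d=imaging.get_image("scene"); cv2.imwrite("pics/c9.png",d["img"][:,:,::-1])
for q in ["nut","tape_roll","grease_tub"]: print([(round(r["p"],2),[round(x,3) for x in r["location"]]) for r in imaging.landmark_of(d,q)])
E
```

```text
[0.55445588 0.20615518 0.24600441] [0.09119246 0.07299971 0.15029522] 21.875
[(0.76, [0.594, -0.389, -0.001]), (0.7, [0.555, 0.208, 0.002]), (0.59, [0.566, -0.068, 0.003])]
[(0.56, [0.392, 0.035, -0.005]), (0.56, [0.771, -0.172, -0.0])]
[(0.97, [0.771, 0.164, -0.001])]
```

View pics/w9.png

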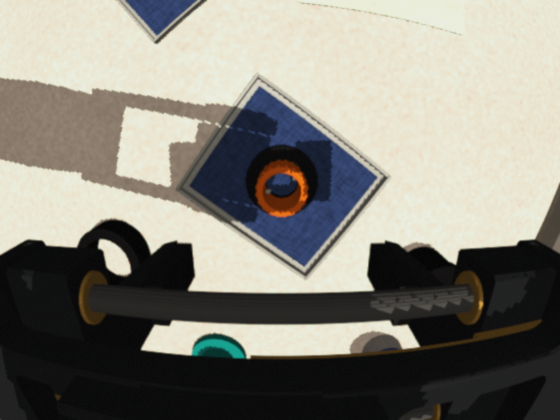

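View pics/c9.png

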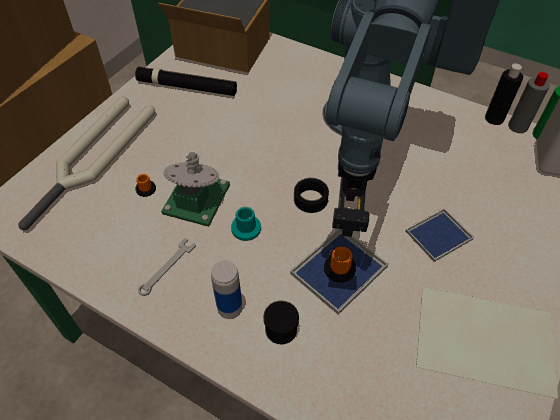

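The nut stands upright in the larger tray at (341,262) in the scene picture. The bystanders look unmoved and the robot is clear, so I hand the job in.

```bash
python3 -c "
from bench import robot
print(robot.job_done())"
```

```text
the job is handed in; nothing more can be done
None
```

I unscrewed the large orange nut from the leaning stud and set it upright on its flange in the middle of the larger tray. I handed the job in at about 22 s of the 66 s allowed; the hand-in reports no verdict.

- **Unscrewing:** I gripped the nut at 30 N, turned it about 215° anticlockwise with the matching rise, and pulled it straight off along the stud. The highest wrist force I read was about 8 N; it was read only at the end of each move.
- **Setting down:** I lowered it until the wrist force showed light contact of about 6 N, then opened the jaws and retreated straight up.
- **Last checks:** The pictures show the nut standing upright at about (0.555, 0.208), against a measured tray centre of (0.555, 0.206). The stud is bare, and the spray can, tub, tape roll and wrench look unmoved. The gripper is about 0.2 m above the tray, touching nothing.
- **Disagreements:** Between two wrist views, the modelled stud axis was off by up to about 1 mm in opposite directions, which is within the thread's play. In the last picture the network also reported a second tape roll at (0.771, −0.172), about where the wrench lies. I took this as false.

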